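# Put the wash-day things back in their holders on the azotea ledge

## Task

Wash day is over: put each of the four laundry things back into its own blue holder - the scrub brush, bristles down, lengthwise in the long tray, the bar of soap lengthwise in the shorter tray, the jar in the small round saucer and the canister in the large one - so that each sits flat on the holder's floor inside its rim. Set each one down gently rather than dropping it, keep the jar and the canister upright all the time, and leave the cactus pot where it stands.

Things in the scene. Friction and masses are not known exactly. Their poses are not given: they have to be found in the camera images.
- brush: Green plastic scrub brush lying bristles down, 140 long (its x) x 54 wide (its y) x 72 high; loose, 0.11 to 0.23 kg. Origin: centre of the underside. The block's top is 38 above the origin; on it stands the grip, a solid ridge 100 long (x) x 24 wide (y), from 38 to 72 above the origin. z is up.
- soap: Cream-coloured rigid bar of laundry soap, 90 long (its x) x 52 wide (its y) x 44 high; loose, 0.15 to 0.31 kg. Origin: centre of the underside. z is up.
- jar: Small round glass jar with a white metal lid, standing upright, 44 in diameter, 75 high; loose, 0.10 to 0.21 kg. Origin: centre of the underside. z is up.
- canister: Round stainless steel canister with a screw-top lid, standing upright, 64 in diameter, 85 high; loose, 0.20 to 0.40 kg. Origin: centre of the underside. z is up.
- long_tray: Long rectangular glazed blue tray, home of the brush, fixed to the ledge: outside 168 (its x) x 82 (its y), rim 12 high, walls 5 thick, so 158 x 72 inside; its inner floor is 5 above the ledge. Origin: centre of the underside, on the ledge. z is up.
- short_tray: Shorter rectangular glazed blue tray, home of the soap, fixed to the ledge: outside 114 (its x) x 80 (its y), rim 12 high, walls 5 thick, so 104 x 70 inside; its inner floor is 5 above the ledge. Origin: centre of the underside, on the ledge. z is up.
- small_saucer: Small round glazed blue saucer, home of the jar, fixed to the ledge: 70 outside diameter, rim 12 high, walls 5 thick, so 60 inside; its inner floor is 4 above the ledge. Origin: centre of the underside, on the ledge. z is up.
- large_saucer: Large round glazed blue saucer, home of the canister, fixed to the ledge: 92 outside diameter, rim 12 high, walls 5 thick, so 82 inside; its inner floor is 4 above the ledge. Origin: centre of the underside, on the ledge. z is up.
- pot: Terracotta pot with a small cactus, 74 in diameter, 85 high in all, loose, standing among the other things; not to be moved. Origin: centre of the underside. z is up.

How it is judged:
At the end, for the whole second after the job is handed in: Each thing in its own holder: within 14 mm of its centre, underside less than 8 mm above the holder's underside, upright within 0.08 rad, brush and soap lengthwise within 0.35 rad (either way round), all released and at rest (below 0.02 m/s) (horizontal distance between brush and long_tray below 0.014 m and z of brush in the frame of long_tray below 0.008 m and angle between each of brush, soap, jar, canister's own z axis and vertical below 0.08 rad and linear speed of each of brush, soap, jar, canister below 0.02 m/s and angle between the x axis of brush and the x axis of long_tray, either way round below 0.35 rad and horizontal distance between soap and short_tray below 0.014 m and z of soap in the frame of short_tray below 0.008 m and angle between the x axis of soap and the x axis of short_tray, either way round below 0.35 rad and horizontal distance between jar and small_saucer below 0.014 m and z of jar in the frame of small_saucer below 0.008 m and horizontal distance between canister and large_saucer below 0.014 m and z of canister in the frame of large_saucer below 0.008 m); the robot touches nothing.
It fails at once if the brush, soap, jar or canister is dropped (moves faster than 0.6 m/s while not in the gripper) ((linear speed of brush above 0.6 m/s and contact force between brush and the fingers below 0.05 N) or (linear speed of soap above 0.6 m/s and contact force between soap and the fingers below 0.05 N) or (linear speed of jar above 0.6 m/s and contact force between jar and the fingers below 0.05 N) or (linear speed of canister above 0.6 m/s and contact force between canister and the fingers below 0.05 N)).
It fails at once if the jar or the canister is tipped more than 0.5 rad from upright (angle between any of jar, canister's own z axis and vertical above 0.5 rad).
It fails at once if the cactus pot is shifted by more than 30 mm (distance of pot from where it was at the start of the episode above 0.03 m).
It also fails if it takes over 112 s, if anything falls off the work surface, if the arm or the gripper's body presses on something with over 40 N, if the wrist force passes 120 N, or if a joint passes its speed limit or range.

## Robot

A 7-joint arm with a two-finger parallel gripper is mounted at the origin on the work surface. World frame = base frame: x ahead of the robot, y to its left, z up, the work surface at z = 0. Lengths are in m, angles in rad, forces in N, time in s.
With the tool pointing down it reaches from about 0.4 to 0.925 m from the base axis. Payload 5.6 kg.
Tool frame: the origin (TCP) lies between the finger pads; the fingertips stand 25 mm ahead of it and the grasp point (between the pads) lies 6 mm ahead of it; z points along the fingers, y is the direction in which the jaws open and shut (so a half turn about z gives the same grasp; the last joint's range is limited). The gripper opens to 85 mm and grips with 20 to 120 N. Pads are 22 mm wide; open, the fingers measure 114 mm over their backs; the gripper's body (76 mm by 85 mm) begins 54 mm behind the grasp point. The pads swing forward as they close: fully open they stand 13 mm farther back than shut.
Start: joints at [-1.187, 0.468, -0.012, 1.603, 0.006, 1.071, -0.056], TCP at [0.269, 0.592, 0.256] pointing down, gripper open.
Joint ranges: [-2.53, 2.53], [-0.31, 2.02], [-1.57, 1.55], [0.28, 2.44], [-1.29, 4.43], [0.15, 1.84], [-2.92, 2.92]. Speed limits (rad/s): [2.57, 2.57, 3.14, 3.14, 3.14, 3.14, 3.14].

## Interface

Orientations are given as a rotation vector (axis times angle).
In Python, from plant import robot gives the robot as it stands. The module is installed in compiled form; this text tells all that it offers.
- The arm moves only by the tool jog_arm, never from a script. Its arguments are lists of equal length, an entry for each row: "slide": the shift along the tool's x, y, z in units of 30 mm (1.0 is 30 mm), a list of three; "yaw": the turn about the tool's z in units of 5 degrees (1.0 is 5 degrees). A call has 1 to 10 rows; each row shifts and turns the commanded pose from where the row before left it, along the tool's axes as they then stand; what a row does not reach is not made up. A row lasts 1/12 s, in which the tool goes at most 41.7 mm and 7.16 degrees, less where a joint would pass 70% of its speed; a pose out of reach is approached as far as the arm can. A call is refused whole if a number of a shift passes 1 or a number of a turn 1, either way. A call with a gripper value outside its range is refused whole. "grip" is the gripper command: -1 is shut, 1 is fully open, values between are in proportion, set as the call begins (left out, the last holds). The fingers move at their own pace and stop on an object; "grip_force" is the grip in N (left out, the last holds). Time passes only in rows, so rows that do not move let the fingers close. It gives the time, the measured TCP pose, the force and the opening at its end, in the units of the state.
- robot.read_state(): the state, without advancing time (a new reading comes with each control period).
- robot.read_camera(name): name is "scene" or "top"; returns (picture, depth): 480x640x3 uint8, red, green, blue; 480x640 float32, m along the optical axis (not along the pixel's ray), 0 where there is no reading.
- robot.camera_model(name): a dict with "camera_matrix" (3x3 intrinsics, pixels), "position" and "attitude" of the camera in the world. Camera axes: x right, y down, z forward; pixel columns grow to the right and rows downward; lengths in m; the calibration is good to about 2 mm. A picture is of the moment at which its call begins. camera_model takes no time and is no camera call.
- robot.close_job(): hands the job in, once; it reports no verdict.
The state is a dict: "clock": time; "q": joint angles; "joint_vel": joint speeds; "tau": joint torques, N m; "ee_pos": TCP position; "tool_rot": TCP orientation; "contact_force": force on the tool from outside, world axes, zero at the start; "moment": the same for the moment, N m; "opening": finger opening in m.
Only numpy, scipy, OpenCV 4.12 (cv2) and the standard library are available. Lean on these libraries where they do the work, as an engineer would, in place of code of your own. Each camera call takes 0.05 s, during which the arm holds its last target.

## Working session

There is one attempt and no reset: what is moved stays moved. The work goes in short steps, Python scripts to look and compute and a tool call to move; the robot and the scene stay as the last step left them, time stands still between calls to the robot, and variables do not carry over. Pictures are saved under pics/ and viewed, and the job is handed in when it is done.

Besides the shell and the picture viewer there is one more tool, called after ">>>" as name([rows], argument=value, ...), one row to a line, values as JSON. jog_arm: Moves the arm, as the interface text tells. Its arguments: {"type":"object","properties":{"slide":{"type":"array"},"yaw":{"type":"array"},"grip":{"type":"number"},"grip_force":{"type":"number"}},"required":["slide","yaw"]}

```bash
mkdir -p pics; cat > h.py <<'E'
import numpy as np, cv2
from plant import robot
from scipy.spatial.transform import Rotation as R
def cam(n):
    m=robot.camera_model(n); K=np.array(m["camera_matrix"]); p=np.array(m["position"]); a=np.array(m["attitude"])
    Rm=R.from_rotvec(a).as_matrix() if a.size==3 else (a if a.shape==(3,3) else None)
    return K,p,Rm,a
def cloud(n,tag=None):
    im,d=robot.read_camera(n); K,p,Rm,_=cam(n)
    v,u=np.mgrid[:480,:640]
    c=np.stack([(u-K[0,2])/K[0,0]*d,(v-K[1,2])/K[1,1]*d,d],-1)
    w=c@Rm.T+p
    if tag:
        cv2.imwrite(f"pics/{tag}.png",im[...,::-1]); np.savez(f"{tag}.npz",im=im,d=d,w=w)
    return im,d,w
E
python3 - <<'E'
from h import *
for n in("scene","top"):
    print(cam(n)); cloud(n,n+"0")
print(robot.read_state())
E
```

```text
(array([[613.32425983,   0.        , 331.06579503],
       [  0.        , 613.32425983, 232.0673445 ],
       [  0.        ,   0.        ,   1.        ]]), array([1.17229828, 0.32819066, 1.28457857]), array([[-0.44877748,  0.77212318, -0.44991618],
       [ 0.89356663,  0.3943229 , -0.21458826],
       [ 0.01172369, -0.49833246, -0.86690675]]), array([-1.46148012, -2.37776657,  0.6255183 ]))
(array([[540.59106572,   0.        , 310.95160623],
       [  0.        , 540.59106572, 233.88923618],
       [  0.        ,   0.        ,   1.        ]]), array([0.44975918, 0.01212469, 1.33894346]), array([[ 0.00278466, -0.99719232,  0.07483133],
       [-0.99998182, -0.00317699, -0.00512427],
       [ 0.00534762, -0.0748157 , -0.99718304]]), array([-2.18900153,  2.18247701, -0.08761815]))
{'clock': 0.1, 'q': array([-1.1869887 ,  0.46832094, -0.01161204,  1.60354455,  0.00597549,
        1.07136826, -0.05629654]), 'joint_vel': array([-0.00123433, -0.00121771,  0.00067406, -0.00250974, -0.00042014,
       -0.00069257,  0.0002132 ]), 'tau': array([ 1.04762843e-03, -5.33525670e+01,  2.18332530e-02, -2.51965928e+01,
        1.15452509e-02,  4.30588363e-03,  5.97678962e-06]), 'ee_pos': array([0.2689341 , 0.59124875, 0.25540749]), 'tool_rot': array([-6.65396142e-01, -3.07005927e+00,  2.49194226e-03]), 'contact_force': array([ 0.02592559,  0.51069505, -0.13808329]), 'moment': array([-0.00014265, -0.04257156,  0.02389002]), 'opening': 0.08540629999787566}
```

View pics/scene0.png

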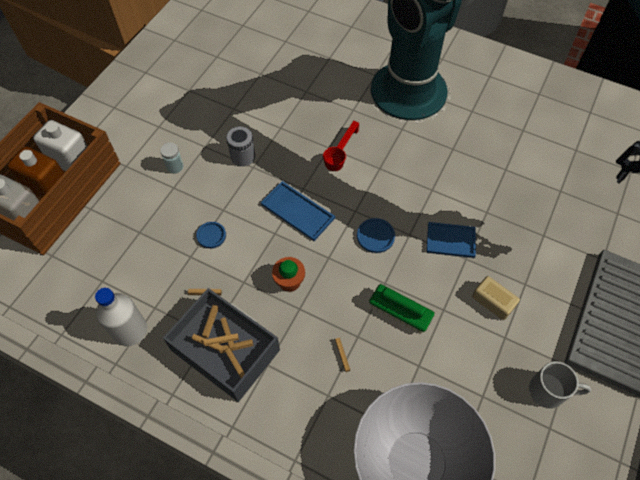

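View pics/top0.png

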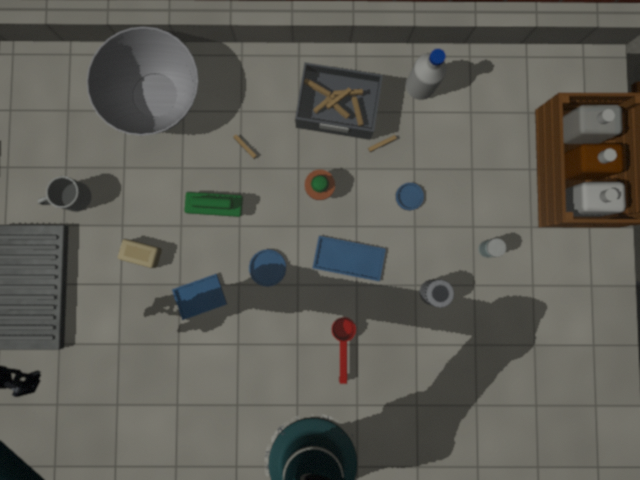

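The top view shows the brush at (213,204), soap (139,253), jar (494,247) and canister (438,293). The holders are the long tray (350,258), short tray (200,296), small saucer (410,196) and large saucer (268,267), and the pot is at (320,184). Next I'll measure their positions from both views.

```bash
cat > meas.py <<'E'
from h import *
def rectfit(p):
    (c,s,a)=cv2.minAreaRect((p*1000).astype(np.float32)); 
    b=cv2.boxPoints((c,s,a)); e=b[1]-b[0]; f=b[2]-b[1]
    l=e if np.linalg.norm(e)>np.linalg.norm(f) else f
    return np.round(c,1),np.round(sorted(s),1),round(float(np.degrees(np.arctan2(l[1],l[0]))%180),1)
def analyse(tag):
    D=np.load(tag+".npz"); im,w=D["im"],D["w"]
    hsv=cv2.cvtColor(im,cv2.COLOR_RGB2HSV); H,S,V=[hsv[...,i].astype(int) for i in range(3)]
    x,y,z=w[...,0],w[...,1],w[...,2]
    area=(x>0.25)&(x<0.85)&(abs(y)<0.5)&(D["d"]>0)
    print(tag,"table z",np.median(z[area&(abs(z)<0.02)]))
    blue=area&(H>100)&(H<125)&(S>110)&(z<0.03)
    n,l,st,c=cv2.connectedComponentsWithStats(blue.astype(np.uint8))
    for i in range(1,n):
        if st[i,4]<250: continue
        m=l==i; p=w[m]
        print("blue",np.round(c[i]),st[i,4],*rectfit(p[:,:2]),"z",np.round(np.percentile(p[:,2],[5,50,95]),4), "circ",[np.round(np.array(t)*1000,1) for t in cv2.minEnclosingCircle(p[:,:2].astype(np.float32))])
    hi=area&(z>0.02)&(z<0.12)
    n,l,st,c=cv2.connectedComponentsWithStats(hi.astype(np.uint8))
    for i in range(1,n):
        if st[i,4]<150: continue
        m=l==i; p=w[m]; zt=np.percentile(p[:,2],97)
        t=p[p[:,2]>zt-0.008]
        print("obj",np.round(c[i]),st[i,4],im[m].mean(0).astype(int),"ztop",round(zt,4),*rectfit(t[:,:2]),"all",*rectfit(p[:,:2]))
if __name__=="__main__":
    import sys
    for t in sys.argv[1:]: analyse(t)
E
python3 meas.py top0 scene0
```

```text
top0 table z 0.0005819737324237462
blue [411. 195.] 363 [ 646.6 -242.7] [52.1 52.5] 145.3 z [0.0004 0.0047 0.0101] circ [array([ 645.1, -242. ]), np.float64(28.9)]
blue [349. 258.] 1990 [490.7 -88.4] [ 76.8 162. ] 79.0 z [0.001  0.0056 0.0122] circ [array([490., -88.]), np.float64(87.8)]
blue [268. 259.] 351 [488.7 111.2] [39.9 75.4] 99.5 z [-0.0002  0.0044  0.0112] circ [array([474.3, 108.9]), np.float64(38.1)]
blue [198. 296.] 1325 [395.5 278.1] [ 74.4 111.9] 109.6 z [0.0011 0.0057 0.0125] circ [array([396.5, 277.3]), np.float64(63.7)]
obj [138. 122.] 1195 [71 71 71] ztop 0.1122 [804.  388.1] [ 64.7 218.9] 96.6 all [810.  391.5] [ 79.5 216.6] 89.9
obj [338. 120.] 1732 [65 64 61] ztop 0.0821 [828.5 -50.7] [ 60.7 192. ] 84.6 all [830.4 -50.9] [ 61.9 191. ] 83.1
obj [319. 184.] 748 [82 70 47] ztop 0.084 [667.1 -13. ] [33.1 34. ] 179.6 all [666.3 -13.4] [72.3 72.8] 135.0
obj [213. 203.] 1274 [39 79 46] ztop 0.0747 [620.9 243.7] [23.9 97.7] 85.9 all [621.6 244.8] [ 55.2 140.4] 86.3
obj [138. 253.] 855 [121 112  87] ztop 0.0491 [500.7 421.1] [51.4 89.6] 75.9 all [501.  422.3] [52.1 92.2]
[... 1096 characters left out ...]
78.2] [58.3 99.6] 15.2
obj [171. 156.] 443 [121 126 120] ztop 0.0805 [ 517.8 -429.3] [42.4 43.8] 64.0 all [ 518.4 -428.1] [42.9 46.8] 66.1
obj [289. 273.] 861 [83 64 30] ztop 0.0849 [669.4 -14.4] [33.5 34.7] 66.0 all [667.6 -15. ] [72.4 74.3] 19.5
obj [496. 297.] 1033 [141 124  84] ztop 0.0487 [504.4 420.3] [53.1 89.5] 75.4 all [503.3 420.6] [55.5 89.9] 75.3
obj [402. 308.] 1482 [12 70 26] ztop 0.0747 [623.9 242.6] [25.3 98.1] 85.3 all [624.9 242.4] [ 57.3 140.1] 87.9
obj [234. 321.] 2274 [56 54 51] ztop 0.0827 [832.6 -54.2] [ 60.4 193.7] 82.1 all [832.9 -60.9] [ 73.5 205.9] 76.6
obj [440. 414.] 4316 [91 90 89] ztop 0.1107 [806.4 389.1] [ 69.6 218.4] 94.4 all [810.7 391.4] [ 78.6 217.2] 90.0
```

```bash
python3 - <<'E'
from h import *
from meas import rectfit
O=dict(brush=(622,243.5),soap=(502.5,421),jar=(516.5,-428.7),can=(410,-291.6),pot=(668,-13.7))
for t in("top0","scene0"):
    D=np.load(t+".npz");w=D["w"]; im=D["im"]
    for k,c in O.items():
        r=np.hypot(w[...,0]*1e3-c[0],w[...,1]*1e3-c[1])
        z=w[...,2]*1e3
        q=z[(r<(10 if k!="soap" else 20))]
        ring=z[(r>80)&(r<110)]
        print(t,k,"top z pct",np.percentile(q,[10,50,90]).round(1),"floor",np.median(ring).round(1))
    hsv=cv2.cvtColor(im,cv2.COLOR_RGB2HSV); H,S,V=[hsv[...,i].astype(int) for i in range(3)]
    for n,c in dict(long=(491,-89),large=(470,110),short=(397,277),small=(647,-243)).items():
        r=np.hypot(w[...,0]*1e3-c[0],w[...,1]*1e3-c[1]); z=w[...,2]*1e3
        fl=(r<22); print(n,"inner floor z",np.median(z[fl]).round(1),"HSV",hsv[fl].mean(0).round())
        m=(r<100)&(H>100)&(H<130)&(S>90)
        p=w[m]; rim=p[p[:,2]*1e3>9]
        nn,l,st,cc=cv2.connectedComponentsWithStats(m.astype(np.uint8)); i=l[m]; b=np.argmax(st[1:,4])+1; p=w[l==b]
        print("  ",rectfit(p[:,:2]), [np.round(np.array(q)*1e3,1) for q in cv2.minEnclosingCircle(p[:,:2].astype(np.float32))],"rimfit",rectfit(rim[:,:2]),np.percentile(rim[:,2],[50,90]).round(4))
E
```

```text
top0 brush top z pct [68.  71.9 74.8] floor 0.4
top0 soap top z pct [41.2 44.4 47.7] floor 0.5
top0 jar top z pct [72.4 75.3 78.4] floor 0.3
top0 can top z pct [82.7 85.5 89.3] floor 0.3
top0 pot top z pct [79.2 82.7 86.9] floor 0.3
long inner floor z 5.5 HSV [104. 124. 105.]
   (array([490.2, -88.8]), array([ 79., 166.]), 79.2) [array([490.3, -88.3]), np.float64(88.9)] rimfit (array([490.4, -88. ]), array([ 79.1, 164.1]), 78.8) [0.0114 0.0152]
large inner floor z 4.2 HSV [105. 107.  75.]
   (array([453.4,  91.7]), array([ 85.2, 134.7]), 55.1) [array([462.4,  83.5]), np.float64(72.5)] rimfit (array([473.1,  88.3]), array([ 84.5, 135.1]), 105.0) [0.0113 1.3389]
short inner floor z 5.2 HSV [104. 125.  75.]
   (array([395.4, 278.7]), array([ 75.8, 113.4]), 109.8) [array([396.2, 277.7]), np.float64(65.4)] rimfit (array([395.4, 278.6]), array([ 75.8, 113.2]), 109.8) [0.0113 0.0152]
small inner floor z 4.5 HSV [104. 115. 100.]
   (array([ 644.8, -238.6]), array([62.5, 62.9]), 88.7) [array([ 644.2, -238.6]), np.float64(33.6)] rimfit (array([ 640.6, -240.3]), array([55. , 65.5]), 115.1) [0.0
[... 426 characters left out ...]
, array([ 85.2, 170.9]), 79.3) [0.0117 0.0157]
large inner floor z 4.6 HSV [105. 161.  71.]
   (array([469.8, 111. ]), array([88.6, 93.6]), 23.6) [array([469.1, 108.3]), np.float64(49.0)] rimfit (array([469.9, 110.9]), array([88.8, 90.3]), 2.5) [0.0119 0.0159]
short inner floor z 5.5 HSV [105. 160.  74.]
   (array([398.1, 277.3]), array([ 86.5, 114.4]), 110.1) [array([397.8, 275.9]), np.float64(70.2)] rimfit (array([398.9, 276.9]), array([ 84.3, 114. ]), 110.9) [0.012  0.0155]
small inner floor z 4.9 HSV [105. 160. 113.]
   (array([ 645.4, -242.3]), array([67.7, 78.9]), 56.0) [array([ 647.5, -243.7]), np.float64(40.7)] rimfit (array([ 648.2, -238.9]), array([68.2, 70.1]), 19.6) [0.012 0.016]
```

```bash
cat > plan.py <<'E'
import sys
from h import *
def plan(x=None,y=None,z=None,jaw=None,q=False):
    """jaw: desired world direction deg of tool y (mod 180)"""
    s=robot.read_state(); M=R.from_rotvec(s["tool_rot"]).as_matrix(); p=np.array(s["ee_pos"])
    t=p.copy()
    for i,v in enumerate((x,y,z)):
        if v is not None: t[i]=v
    u=(M.T@(t-p))/0.03
    cur=np.degrees(np.arctan2(M[1,1],M[0,1]))
    print("t",round(s["clock"],2),"pos",p.round(4),"tilt",M[:,2].round(3),"tooly deg",round(cur,2),"open",round(s["opening"],4),"F",np.round(s["contact_force"],1))
    print("slide units total",u.round(3))
    if jaw is not None:
        d=(jaw-cur+90)%180-90   # world ccw
        print("yaw units (about tool z, down)",round(-d/5,2),"or",round(-(d-np.sign(d)*180)/5,2),"q7",round(s["q"][6],2))
if __name__=="__main__":
    a={k:float(v) for k,v in (b.split("=") for b in sys.argv[1:])}
    plan(**a)
E
python3 - <<'E'
from h import *
from scipy.optimize import minimize
for t in("top","scene"):
    D=np.load(t+"0.npz"); K,p,Rm,_=cam(t)
    im=D["im"].astype(float); b=(im[...,2]-im[...,0])/(im.sum(-1)+10)
    b=cv2.GaussianBlur(b,(0,0),0.7)
    def samp(W):
        c=(W-p)@Rm; u=c[:,0]/c[:,2]*K[0,0]+K[0,2]; v=c[:,1]/c[:,2]*K[1,1]+K[1,2]
        return cv2.remap(b.astype(np.float32),u.astype(np.float32)[None],v.astype(np.float32)[None],1)[0]
    for n,c,r in(("large",(.470,.110),.046),("small",(.647,-.243),.035)):
        th=np.linspace(0,2*np.pi,120,endpoint=False)
        def ring(c,r,z): return np.c_[c[0]+r*np.cos(th),c[1]+r*np.sin(th),np.full(120,z)]
        best=max(((samp(ring((x,y),r-.003,.012)).mean()-samp(ring((x,y),r+.004,.006)).mean()),x,y) for x in np.arange(c[0]-.012,c[0]+.0121,.001) for y in np.arange(c[1]-.012,c[1]+.0121,.001))
        print(t,n,best)
E
python3 plan.py x=.5025 y=.421 z=.13 jaw=165.5
```

```text
top large (np.float32(0.13573729), np.float64(0.46699999999999997), np.float64(0.11300000000000002))
top small (np.float32(0.1438989), np.float64(0.645), np.float64(-0.239))
scene large (np.float32(0.267031), np.float64(0.469), np.float64(0.11100000000000002))
scene small (np.float32(0.2758098), np.float64(0.647), np.float64(-0.241))
t 0.1 pos [0.2689 0.5912 0.2554] tilt [-0.001 -0.001 -1.   ] tooly deg 65.54 open 0.0854 F [ 0.   0.5 -0.1]
slide units total [-9.436 -1.936  4.184]
yaw units (about tool z, down) 16.01 or -19.99 q7 -0.06
```

>>> jog_arm([
  [-0.94,-0.19,0],
  [-0.94,-0.19,0],
  [-0.94,-0.19,0],
  [-0.94,-0.19,0],
  [-0.94,-0.19,0],
  [-0.94,-0.19,0],
  [-0.94,-0.19,0],
  [-0.94,-0.19,0],
  [-0.94,-0.19,0],
  [-0.94,-0.19,0],
], yaw=[0,0,0,0,0,0,0,0,0,0], grip=1, grip_force=45)

```text
clock: 0.93
ee_pos: [0.5031, 0.4219, 0.2558]
tool_rot: [-0.665, -3.07, 0.001]
contact_force: [-0.1, 0.3, 0.2]
opening: 0.0856
```

>>> jog_arm([
  [0,0,0.4],
  [0,0,0.4],
  [0,0,0.4],
  [0,0,0.4],
  [0,0,0.4],
  [0,0,0.4],
  [0,0,0.4],
  [0,0,0.4],
], yaw=[1,1,1,1,1,1,1,1])

```text
clock: 1.6
ee_pos: [0.5019, 0.4228, 0.1592]
tool_rot: [-1.681, -2.654, 0.001]
contact_force: [0.1, 0.0, -0.3]
opening: 0.0855
```

>>> jog_arm([
  [0,0,0],
  [0,0,0],
  [0,0,0],
  [0,0,0],
  [0,0,0],
  [0,0,0],
  [0,0,0],
  [0,0,0],
  [0,0,0],
  [0,0,0],
], yaw=[1,1,1,1,1,1,1,1,0,0])

```text
clock: 2.43
ee_pos: [0.5019, 0.423, 0.1599]
tool_rot: [2.48, 1.927, -0.001]
contact_force: [0.3, -0.1, -0.3]
opening: 0.0856
```

```bash
python3 plan.py x=.5025 y=.421 z=.038 jaw=165.5
```

```text
t 2.43 pos [0.5019 0.423  0.1599] tilt [-0.    -0.001 -1.   ] tooly deg -14.3 open 0.0856 F [ 0.3 -0.1 -0.3]
slide units total [-0.057  0.037  4.062]
yaw units (about tool z, down) 0.04 or -35.96 q7 -0.79
```

>>> jog_arm([
  [-0.06,0.04,0.6],
  [0,0,0.6],
  [0,0,0.6],
  [0,0,0.6],
  [0,0,0.6],
  [0,0,0.6],
  [0,0,0.46],
  [0,0,0],
], yaw=[0,0,0,0,0,0,0,0])

```text
clock: 3.1
ee_pos: [0.5012, 0.4196, 0.0352]
tool_rot: [2.482, 1.926, -0.009]
contact_force: [-1.0, 1.5, -0.1]
opening: 0.0853
```

>>> jog_arm([
  [0,0,0],
  [0,0,0],
  [0,0,0],
  [0,0,0],
  [0,0,0],
  [0,0,0],
  [0,0,0],
  [0,0,0],
  [0,0,0],
  [0,0,0],
], yaw=[0,0,0,0,0,0,0,0,0,0], grip=-1)

```text
clock: 3.93
ee_pos: [0.5035, 0.4218, 0.04]
tool_rot: [-2.483, -1.924, -0.004]
contact_force: [-1.4, -0.5, 5.8]
opening: 0.0514
```

```bash
python3 plan.py x=.3968 y=.2778 z=.15 jaw=20; python3 -c "
from h import *
cloud('scene','s1')"
```

```text
t 3.93 pos [0.5035 0.4218 0.04  ] tilt [ 0.001  0.002 -1.   ] tooly deg -14.44 open 0.0514 F [-1.4 -0.5  5.8]
slide units total [-5.527 -2.245 -3.679]
yaw units (about tool z, down) -6.89 or 29.11 q7 -0.74
```

View pics/s1.png

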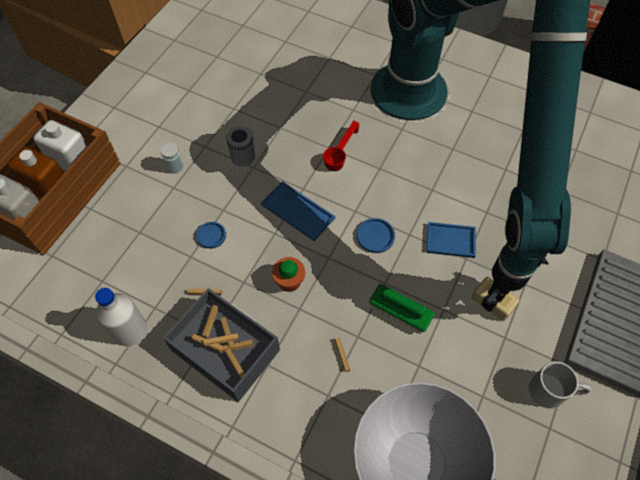

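The gripper holds the soap at (495,297), with the opening at 51 mm against a 52 mm width. Lifting it now.

>>> jog_arm([
  [0,0,-0.4],
  [0,0,-0.7],
  [0,0,-0.8],
  [0,0,-0.8],
  [0,0,-0.6],
  [0,0,0],
], yaw=[0,0,0,0,0,0])

```text
clock: 4.48
ee_pos: [0.5049, 0.4223, 0.1421]
tool_rot: [-2.483, -1.924, -0.012]
contact_force: [0.7, -0.4, -2.7]
opening: 0.0513
```

>>> jog_arm([
  [-0.55,-0.22,0],
  [-0.69,-0.28,0],
  [-0.69,-0.28,0],
  [-0.69,-0.28,0],
  [-0.69,-0.28,0],
  [-0.69,-0.28,0],
  [-0.69,-0.28,0],
  [-0.55,-0.22,0],
  [-0.25,-0.1,0],
  [0,0,0],
], yaw=[0,0,0,0,0,0,0,0,0,0])

```text
clock: 5.32
ee_pos: [0.396, 0.2765, 0.1369]
tool_rot: [-2.484, -1.923, 0.004]
contact_force: [0.0, 0.8, -3.6]
opening: 0.0513
```

>>> jog_arm([
  [0,0,0],
  [0,0,0],
  [0,0,0],
  [0,0,0],
  [0,0,0],
  [0,0,0],
  [0,0,0],
  [0,0,0],
  [0,0,0],
  [0,0,0],
], yaw=[-0.8,-0.8,-0.8,-0.8,-0.8,-0.8,-0.8,-0.8,-0.5,0])

```text
clock: 6.15
ee_pos: [0.3981, 0.2792, 0.1373]
tool_rot: [1.799, 2.575, 0.001]
contact_force: [0.3, 0.9, -2.3]
opening: 0.0513
```

```bash
python3 plan.py x=.3968 y=.2778 z=.048 jaw=20; python3 - <<'E'
from h import *
cloud('scene','s2');cloud('top','t2')
E
```

```text
t 6.15 pos [0.3981 0.2792 0.1373] tilt [ 0.001  0.001 -1.   ] tooly deg 20.13 open 0.0513 F [ 0.3  0.9 -2.3]
slide units total [-0.03  -0.059  2.977]
yaw units (about tool z, down) 0.03 or -35.97 q7 -0.2
```

View pics/s2.png

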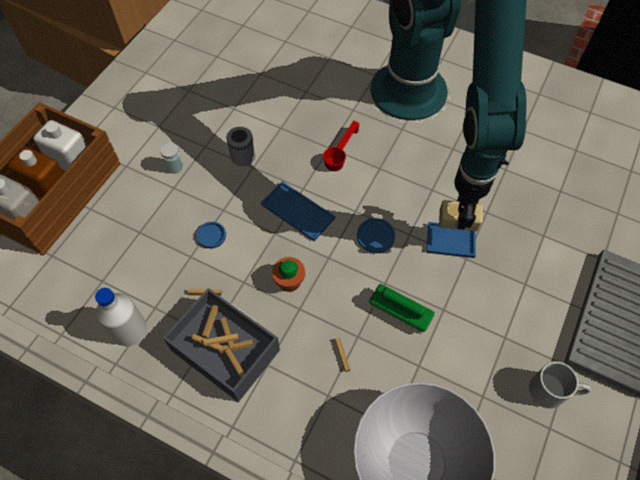

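The soap hangs level above the short tray at (452,240). Lowering it slowly.

>>> jog_arm([
  [-0.03,-0.06,0.5],
  [0,0,0.5],
  [0,0,0.5],
  [0,0,0.5],
  [0,0,0.4],
  [0,0,0.3],
  [0,0,0.2],
  [0,0,0.1],
  [0,0,0],
  [0,0,0],
], yaw=[0,0,0,0,0,0,0,0,0,0])

```text
clock: 7.08
ee_pos: [0.3963, 0.2769, 0.0478]
tool_rot: [1.801, 2.574, 0.001]
contact_force: [0.1, -0.4, -2.4]
opening: 0.0515
```

>>> jog_arm([
  [0,0,0.03],
  [0,0,0.03],
  [0,0,0],
  [0,0,0],
], yaw=[0,0,0,0])

```text
clock: 7.42
ee_pos: [0.3961, 0.2768, 0.046]
tool_rot: [1.801, 2.574, 0.001]
contact_force: [-0.3, -0.0, -2.5]
opening: 0.0513
```

```bash
python3 plan.py x=.3968 y=.2778 z=.045 jaw=20
```

```text
t 7.42 pos [0.3961 0.2768 0.046 ] tilt [ 0.  0. -1.] tooly deg 20.04 open 0.0513 F [-0.3 -0.  -2.5]
slide units total [0.023 0.035 0.032]
yaw units (about tool z, down) 0.01 or -35.99 q7 -0.13
```

Contact hasn't happened yet, as F is still −2.5 N. I'll step down a little at a time.

>>> jog_arm([
  [0,0.03,0.03],
  [0,0,0.03],
  [0,0,0],
  [0,0,0],
], yaw=[0,0,0,0])

```text
clock: 7.75
ee_pos: [0.3969, 0.2771, 0.045]
tool_rot: [-1.801, -2.574, -0.0]
contact_force: [-2.7, -1.6, 10.2]
opening: 0.0512
```

>>> jog_arm([
  [0,0,0.03],
  [0,0,0.03],
  [0,0,0],
  [0,0,0],
], yaw=[0,0,0,0])

```text
clock: 8.08
ee_pos: [0.3969, 0.2771, 0.0449]
tool_rot: [-1.8, -2.573, -0.001]
contact_force: [-7.3, -5.9, 33.0]
opening: 0.0513
```

>>> jog_arm([
  [0,0,-0.06],
  [0,0,0],
  [0,0,0],
], yaw=[0,0,0])

```text
clock: 8.33
ee_pos: [0.3974, 0.2774, 0.0449]
tool_rot: [1.801, 2.574, 0.002]
contact_force: [-2.1, -1.7, 13.7]
opening: 0.0513
```

>>> jog_arm([
  [0,0,0],
  [0,0,0],
  [0,0,0],
  [0,0,0],
  [0,0,0],
  [0,0,0],
], yaw=[0,0,0,0,0,0], grip=1)

```text
clock: 8.83
ee_pos: [0.3967, 0.277, 0.0437]
tool_rot: [1.801, 2.574, -0.0]
contact_force: [0.2, 1.0, 0.4]
opening: 0.0852
```

>>> jog_arm([
  [0,0,-0.3],
  [0,0,-0.6],
  [0,0,-0.9],
  [0,0,-0.9],
  [0,0,-0.9],
  [0,0,-0.4],
  [0,0,0],
], yaw=[0,0,0,0,0,0,0])

```text
clock: 9.42
ee_pos: [0.3984, 0.2782, 0.1675]
tool_rot: [1.8, 2.573, 0.01]
contact_force: [-0.3, 0.7, 0.6]
opening: 0.0853
```

```bash
python3 plan.py x=.623 y=.2435 z=.155 jaw=176
```

```text
t 9.42 pos [0.3984 0.2782 0.1675] tilt [ 0.005  0.005 -1.   ] tooly deg 20.03 open 0.0853 F [-0.3  0.7  0.6]
slide units total [-3.653  6.637  0.446]
yaw units (about tool z, down) 4.81 or -31.19 q7 -0.21
```

>>> jog_arm([
  [-0.46,0.83,0],
  [-0.46,0.83,0],
  [-0.46,0.83,0],
  [-0.46,0.83,0],
  [-0.46,0.83,0],
  [-0.46,0.83,0],
  [-0.46,0.83,0],
  [-0.46,0.83,0],
  [0,0,0],
], yaw=[0,0,0,0,0,0,0,0,0])

```text
clock: 10.17
ee_pos: [0.6264, 0.2384, 0.1631]
tool_rot: [1.804, 2.567, 0.0]
contact_force: [0.9, -0.1, -0.4]
opening: 0.0854
```

>>> jog_arm([
  [0,0,0],
  [0,0,0],
  [0,0,0],
  [0,0,0],
  [0,0,0],
  [0,0,0],
  [0,0,0],
  [0,0,0],
], yaw=[0.8,0.8,0.8,0.8,0.8,0.8,0,0])

```text
clock: 10.83
ee_pos: [0.6209, 0.2417, 0.1632]
tool_rot: [-2.294, -2.146, 0.002]
contact_force: [-0.3, 0.3, 0.1]
opening: 0.0851
```

```bash
python3 plan.py x=.623 y=.2435 z=.069 jaw=176;  python3 - <<'E'
from h import *
cloud('scene','s3');cloud('top','t3')
E
python3 meas.py s3 t3|grep -E "obj.*ztop 0.05|ztop 0.07"
```

```text
t 10.83 pos [0.6209 0.2417 0.1632] tilt [-0.001 -0.001 -1.   ] tooly deg -3.82 open 0.0851 F [-0.3  0.3  0.1]
slide units total [0.068 0.071 3.141]
yaw units (about tool z, down) 0.04 or -35.96 q7 -0.27
obj [460. 237.] 539 [149 132  90] ztop 0.0543 [397.6 286.7] [53.5 65. ] 109.8 all [396.6 287. ] [55.2 66.3] 109.0
obj [403. 309.] 1313 [14 76 29] ztop 0.0745 [624.3 242.9] [24.5 98.3] 86.4 all [623.5 242.5] [ 56.6 139.9] 86.6
obj [224. 204.] 778 [38 82 47] ztop 0.0748 [619.6 224.8] [23.8 61. ] 84.3 all [619.8 219.7] [54.3 89.8] 86.4
obj [492. 247.] 394 [110 113 110] ztop 0.0796 [ 516.  -428.1] [41.6 42.8] 61.3 all [ 515.3 -427.6] [42.9 43.2] 150.4
obj [207. 293.] 377 [125 117  92] ztop 0.0532 [405.5 255.6] [41.6 51. ] 18.6 all [405.2 256.3] [44.5 51.6] 19.9
```

View pics/s3.png

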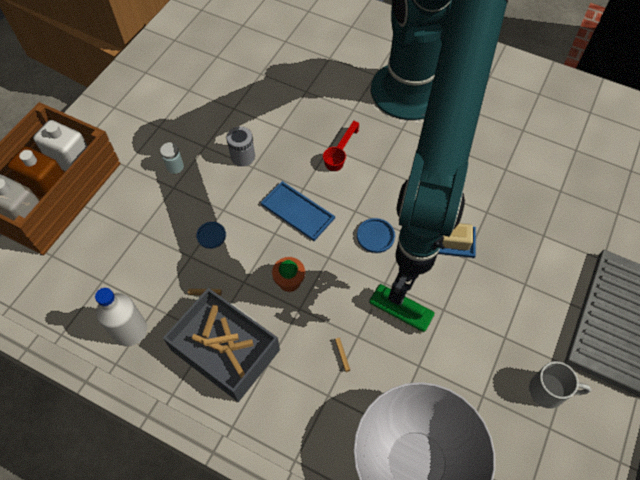

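The soap sits in its tray at (458,237), and the gripper is over the brush ridge at (403,305).

>>> jog_arm([
  [0.07,0.07,0.5],
  [0,0,0.5],
  [0,0,0.5],
  [0,0,0.5],
  [0,0,0.5],
  [0,0,0.4],
  [0,0,0.2],
  [0,0,0],
  [0,0,0],
], yaw=[0,0,0,0,0,0,0,0,0])

```text
clock: 11.68
ee_pos: [0.6241, 0.2434, 0.0707]
tool_rot: [2.297, 2.143, -0.0]
contact_force: [-0.6, 0.3, -0.3]
opening: 0.0853
```

>>> jog_arm([
  [0,0,0],
  [0,0,0],
  [0,0,0],
  [0,0,0],
  [0,0,0],
  [0,0,0],
  [0,0,0],
  [0,0,0],
  [0,0,0],
  [0,0,0],
], yaw=[0,0,0,0,0,0,0,0,0,0], grip=-1)

```text
clock: 12.52
ee_pos: [0.624, 0.2436, 0.0712]
tool_rot: [-2.297, -2.143, -0.0]
contact_force: [-2.6, -0.2, 4.6]
opening: 0.0232
```

```bash
python3 plan.py x=.4915 y=-.0884 z=.19 jaw=169
```

```text
t 12.52 pos [0.624  0.2436 0.0712] tilt [-0.  0. -1.] tooly deg -3.96 open 0.0232 F [-2.6 -0.2  4.6]
slide units total [-11.345  -3.642  -3.962]
yaw units (about tool z, down) 1.41 or -34.59 q7 -0.24
```

>>> jog_arm([
  [0,0,-0.3],
  [0,0,-0.6],
  [0,0,-0.8],
  [0,0,-0.8],
  [0,0,-0.8],
  [0,0,-0.5],
  [0,0,-0.2],
  [0,0,0],
], yaw=[0,0,0,0,0,0,0,0])

```text
clock: 13.18
ee_pos: [0.6248, 0.2436, 0.1926]
tool_rot: [2.296, 2.142, 0.005]
contact_force: [0.4, 0.6, -3.0]
opening: 0.0235
```

>>> jog_arm([
  [-0.4,-0.13,0],
  [-0.7,-0.22,0],
  [-0.9,-0.29,0],
  [-0.9,-0.29,0],
  [-0.9,-0.29,0],
  [-0.9,-0.29,0],
  [-0.9,-0.29,0],
  [-0.9,-0.29,0],
  [-0.9,-0.29,0],
  [-0.9,-0.29,0],
], yaw=[0,0,0,0,0,0,0,0,0,0])

```text
clock: 14.02
ee_pos: [0.5244, -0.0014, 0.1893]
tool_rot: [-2.296, -2.142, 0.004]
contact_force: [1.1, -0.6, -1.9]
opening: 0.0228
```

>>> jog_arm([
  [-0.9,-0.29,0],
  [-0.9,-0.29,0],
  [-0.7,-0.22,0],
  [-0.4,-0.13,0],
  [-0.15,-0.05,0],
  [0,0,0],
  [0,0,0],
  [0,0,0],
  [0,0,0],
], yaw=[0,0,0,0,0,0.7,0.7,0,0])

```text
clock: 14.77
ee_pos: [0.4912, -0.0876, 0.1904]
tool_rot: [-2.42, -2.003, 0.001]
contact_force: [0.0, 0.2, -2.2]
opening: 0.0231
```

```bash
python3 plan.py x=.4915 y=-.0884 z=.076 jaw=169;  python3 - <<'E'
from h import *
cloud('scene','s4');cloud('top','t4')
E
python3 meas.py s4 t4|grep -E "obj"
```

```text
t 14.77 pos [ 0.4912 -0.0876  0.1904] tilt [-0.001  0.    -1.   ] tooly deg -10.77 open 0.0231 F [ 0.   0.2 -2.2]
slide units total [-0.024  0.018  3.812]
yaw units (about tool z, down) 0.05 or -35.95 q7 0.13
obj [241. 144.] 806 [78 78 78] ztop 0.0899 [ 411.1 -293.8] [62.7 65.3] 74.6 all [ 411.2 -291.9] [64.1 67.9] 42.9
obj [337. 152.] 312 [113  16  12] ztop 0.0396 [303.8 -78. ] [ 57.8 101.3] 16.2 all [303.8 -78. ] [ 57.8 101.3] 16.2
obj [171. 156.] 451 [120 125 119] ztop 0.0798 [ 518.1 -428.8] [42.1 43.2] 4.5 all [ 518.  -428.3] [43.8 47.2] 8.2
obj [453. 235.] 949 [138 121  82] ztop 0.0544 [400.6 275.3] [53.2 88.7] 109.3 all [399.4 275.3] [57.6 89.5] 109.8
obj [289. 273.] 859 [83 65 30] ztop 0.0847 [668.7 -14.7] [32.9 34.1] 45.0 all [668.2 -15. ] [73.  74.4] 11.6
obj [234. 321.] 2264 [56 55 51] ztop 0.0831 [828.1 -53.3] [ 58.4 193.2] 84.8 all [830.5 -52.7] [ 59.5 193.8] 83.7
obj [440. 414.] 4298 [93 91 91] ztop 0.1106 [805.2 387.6] [ 68.1 219.1] 95.5 all [810.2 390.9] [ 79.5 218.2] 90.0
obj [138. 122.] 1202 [73 73 73] ztop 0.1125 [803.8 386.5] [ 64.8 218.5] 97.2 all [810.1 391. ] [ 79.  217.7] 90.0
obj [338. 121.] 1722 [67 66 63] ztop 0.0822 [829.3 -51.1] [ 60.1 191.7] 83.7 all [829.5 -51.1] [ 60.9 191.8] 83.7
obj [319. 184.] 743 [83 72 48] ztop 0.0855 [665.9 -13.5] [31.5 34.4] 119.7 all [666.5 -13.4] [72.  73.3] 136.8
obj [492. 247.] 395 [110 113 110] ztop 0.0795 [ 515.2 -428.2] [42.3 42.7] 92.6 all [ 515.4 -427.2] [42.7 43.1] 57.9
obj [437. 292.] 745 [83 84 85] ztop 0.0898 [ 409.  -291.7] [62.2 62.9] 89.5 all [ 409.  -290.6] [62.3 64.8] 91.0
obj [197. 296.] 860 [124 116  91] ztop 0.0542 [397.9 276.7] [51.2 88.7] 110.4 all [397.5 277.9] [51.9 91.5] 110.0
```

View pics/s4.png

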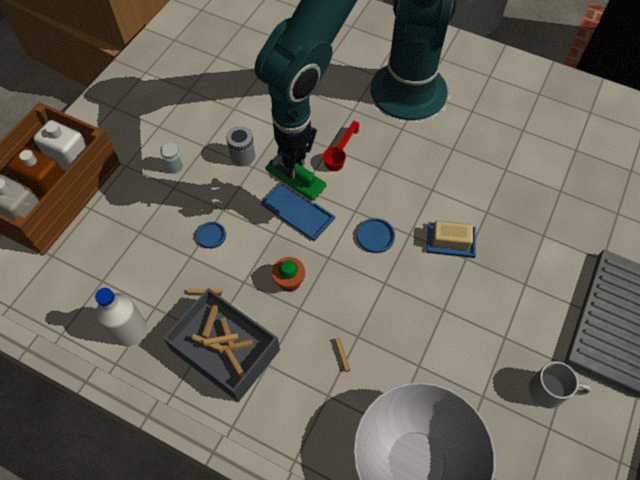

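The soap sits in the tray, centred to about 2 mm. The brush is held above the long tray at (297,180). I'll check its pose in the gripper.

```bash
python3 - <<'E'
from h import *
from meas import rectfit
for t in("s4","t4"):
    D=np.load(t+".npz"); im=D["im"]; w=D["w"]; h=cv2.cvtColor(im,cv2.COLOR_RGB2HSV)
    m=(h[...,0]>50)&(h[...,0]<75)&(h[...,1]>120)&(abs(w[...,0]-.49)<.12)&(abs(w[...,1]+.088)<.12)&(w[...,2]>.1)
    p=w[m]; print(t,m.sum(),rectfit(p[:,:2]),np.percentile(p[:,2],[3,50,97]).round(3))
    top=p[(p[:,2]<.166)&(p[:,2]>.145)]
    A=np.c_[top[:,:2]-top[:,:2].mean(0),np.ones(len(top))]; print(len(top),np.linalg.lstsq(A,top[:,2],rcond=None)[0])
E
```

```text
s4 933 (array([504.3, -84.9]), array([ 99.6, 140.7]), 105.2) [0.152 0.16  0.277]
576 [-0.0343113   0.00618966  0.15703941]
t4 315 (array([480.6, -28.5]), array([43.6, 92.2]), 152.5) [0.154 0.158 0.355]
257 [-0.01459832  0.00236013  0.15775332]
```

>>> jog_arm([
  [-0.02,0.02,0.6],
  [0,0,0.6],
  [0,0,0.6],
  [0,0,0.6],
  [0,0,0.6],
  [0,0,0.4],
  [0,0,0.2],
  [0,0,0.1],
  [0,0,0],
  [0,0,0],
], yaw=[0,0,0,0,0,0,0,0,0,0])

```text
clock: 15.7
ee_pos: [0.4923, -0.0895, 0.0805]
tool_rot: [2.423, 1.999, 0.001]
contact_force: [0.3, -0.5, -2.9]
opening: 0.0233
```

>>> jog_arm([
  [0,0,0.03],
  [0,0,0.03],
  [0,0,0],
  [0,0,0],
], yaw=[0,0,0,0])

```text
clock: 16.03
ee_pos: [0.4919, -0.0893, 0.0784]
tool_rot: [2.423, 1.999, 0.001]
contact_force: [0.0, -0.2, -2.0]
opening: 0.0231
```

>>> jog_arm([
  [0,0,0.03],
  [0,0,0.03],
  [0,0,0],
  [0,0,0],
], yaw=[0,0,0,0])

```text
clock: 16.37
ee_pos: [0.4917, -0.0893, 0.0762]
tool_rot: [-2.423, -1.999, 0.0]
contact_force: [0.2, -0.4, -2.1]
opening: 0.0231
```

>>> jog_arm([
  [0,0,0.03],
  [0,0,0],
  [0,0,0],
], yaw=[0,0,0])

```text
clock: 16.62
ee_pos: [0.4917, -0.0894, 0.0761]
tool_rot: [-2.423, -1.999, -0.001]
contact_force: [-3.4, 0.2, 7.9]
opening: 0.0233
```

Contact. Release and lift.

>>> jog_arm([
  [0,0,0],
  [0,0,0],
  [0,0,0],
  [0,0,0],
  [0,0,0],
  [0,0,0],
], yaw=[0,0,0,0,0,0], grip=1)

```text
clock: 17.12
ee_pos: [0.4917, -0.0893, 0.0753]
tool_rot: [2.423, 1.999, -0.0]
contact_force: [0.5, 0.5, 0.3]
opening: 0.0853
```

>>> jog_arm([
  [0,0,-0.3],
  [0,0,-0.6],
  [0,0,-0.9],
  [0,0,-0.9],
  [0,0,-0.9],
  [0,0,-0.4],
  [0,0,0],
], yaw=[0,0,0,0,0,0,0])

```text
clock: 17.7
ee_pos: [0.4936, -0.0897, 0.1989]
tool_rot: [2.421, 1.997, 0.008]
contact_force: [0.5, -0.1, -0.3]
opening: 0.0854
```

```bash
python3 plan.py x=.410 y=-.2916 z=.06
```

```text
t 17.7 pos [ 0.4936 -0.0897  0.1989] tilt [ 0.007  0.    -1.   ] tooly deg -10.97 open 0.0854 F [ 0.5 -0.1 -0.3]
slide units total [-7.146 -1.485  4.607]
```

>>> jog_arm([
  [-0.5,-0.1,0],
  [-0.85,-0.18,0],
  [-0.85,-0.18,0],
  [-0.85,-0.18,0],
  [-0.85,-0.18,0],
  [-0.85,-0.18,0],
  [-0.85,-0.18,0],
  [-0.85,-0.18,0],
  [-0.5,-0.1,0],
  [0,0,0],
], yaw=[0,0,0,0,0,0,0,0,0,0])

```text
clock: 18.53
ee_pos: [0.4067, -0.289, 0.195]
tool_rot: [2.429, 1.992, -0.003]
contact_force: [-0.1, 0.0, 0.7]
opening: 0.0852
```

>>> jog_arm([
  [0,0,0],
  [0,0,0],
  [0,0,0],
], yaw=[0,0,0])

```text
clock: 18.78
ee_pos: [0.4095, -0.2844, 0.195]
tool_rot: [-2.421, -2.001, -0.0]
contact_force: [-0.1, -0.2, 1.2]
opening: 0.085
```

```bash
python3 plan.py x=.410 y=-.2916 z=.06;  python3 - <<'E'
from h import *
cloud('scene','s5');cloud('top','t5')
E
python3 meas.py s5 t5|grep -E "obj.*ztop 0.07|ztop 0.08"
```

```text
t 18.78 pos [ 0.4095 -0.2844  0.195 ] tilt [-0.001  0.001 -1.   ] tooly deg -10.84 open 0.085 F [-0.1 -0.2  1.2]
slide units total [-0.237  0.064  4.5  ]
obj [171. 156.] 443 [ 95 100  95] ztop 0.0799 [ 518.2 -428.3] [42.6 43.2] 60.5 all [ 518.5 -427.7] [44.2 44.8] 60.4
obj [297. 204.] 1194 [12 63 24] ztop 0.0801 [493.2 -88.4] [25.2 99.1] 79.1 all [493.8 -89.7] [ 55.9 140.2] 77.6
obj [289. 273.] 856 [79 61 28] ztop 0.0848 [669.2 -14.5] [34.1 34.2] 159.3 all [668.4 -15.5] [73.1 75.2] 67.4
obj [234. 321.] 2259 [53 51 48] ztop 0.0824 [828.5 -53.2] [ 59.1 193. ] 84.9 all [830.8 -53. ] [ 59.3 194. ] 83.4
obj [338. 121.] 1731 [66 65 62] ztop 0.0827 [824.6 -50.6] [ 58.9 193.8] 86.9 all [830.2 -50.9] [ 61.8 191.2] 83.1
obj [319. 184.] 748 [83 71 48] ztop 0.0843 [666.3 -13. ] [34.7 37.1] 143.7 all [666.2 -13.1] [72.1 72.5] 134.1
obj [492. 247.] 398 [89 92 89] ztop 0.0791 [ 515.5 -428.1] [42.1 42.6] 77.7 all [ 515.2 -427.2] [42.7 43.5] 122.3
obj [350. 258.] 1294 [38 79 48] ztop 0.08 [490.7 -87.8] [23.5 99.2] 78.8 all [490.4 -88. ] [ 54.1 140. ] 79.2
obj [434. 292.] 587 [80 81 82] ztop 0.0895 [ 409.5 -282.5] [47.8 63. ] 172.1 all [ 409.7 -282.5] [47.9 63.3] 172.3
```

View pics/s5.png

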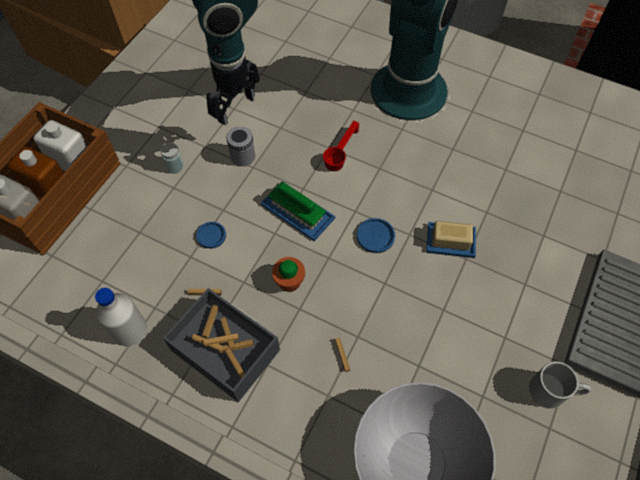

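The brush sits in its tray at (297,208), level and centred. Next is the canister.

>>> jog_arm([
  [-0.24,0.06,0.3],
  [0,0,0.3],
  [0,0,0],
  [0,0,0],
  [0,0,0],
], yaw=[0,0,0,0,0])

```text
clock: 19.3
ee_pos: [0.4095, -0.2927, 0.1774]
tool_rot: [-2.423, -1.999, 0.0]
contact_force: [0.5, 0.6, -0.1]
opening: 0.0854
```

```bash
python3 plan.py x=.410 y=-.2916 z=.06
```

```text
t 19.3 pos [ 0.4095 -0.2927  0.1774] tilt [-0.  0. -1.] tooly deg -10.93 open 0.0854 F [ 0.5  0.6 -0.1]
slide units total [0.04  0.009 3.912]
```

>>> jog_arm([
  [0.04,0.01,0.5],
  [0,0,0.5],
  [0,0,0.5],
  [0,0,0.5],
  [0,0,0.5],
  [0,0,0.5],
  [0,0,0.5],
  [0,0,0.4],
  [0,0,0],
  [0,0,0],
], yaw=[0,0,0,0,0,0,0,0,0,0])

```text
clock: 20.13
ee_pos: [0.4099, -0.2919, 0.0603]
tool_rot: [-2.423, -1.999, 0.001]
contact_force: [-0.4, -0.2, 1.1]
opening: 0.0854
```

>>> jog_arm([
  [0,0,0],
  [0,0,0],
  [0,0,0],
  [0,0,0],
  [0,0,0],
  [0,0,0],
  [0,0,0],
  [0,0,0],
], yaw=[0,0,0,0,0,0,0,0], grip=-1)

```text
clock: 20.8
ee_pos: [0.4104, -0.2923, 0.0615]
tool_rot: [2.423, 1.998, 0.001]
contact_force: [-0.8, 0.8, 5.8]
opening: 0.0632
```

```bash
python3 plan.py x=.468 y=.112 z=.19
```

```text
t 20.8 pos [ 0.4104 -0.2923  0.0615] tilt [ 0.001 -0.    -1.   ] tooly deg -10.96 open 0.0632 F [-0.8  0.8  5.8]
slide units total [13.597 -0.672 -4.285]
```

>>> jog_arm([
  [0,0,-0.3],
  [0,0,-0.6],
  [0,0,-0.8],
  [0,0,-0.8],
  [0,0,-0.8],
  [0,0,-0.6],
  [0,0,-0.4],
  [0,0,0],
], yaw=[0,0,0,0,0,0,0,0])

```text
clock: 21.47
ee_pos: [0.4112, -0.2927, 0.192]
tool_rot: [2.42, 1.996, 0.004]
contact_force: [0.4, -0.9, -2.1]
opening: 0.063
```

>>> jog_arm([
  [0.3,0,0],
  [0.6,-0.03,0],
  [0.8,-0.04,0],
  [0.9,-0.04,0],
  [0.9,-0.04,0],
  [0.9,-0.05,0],
  [0.9,-0.05,0],
  [0.9,-0.05,0],
  [0.9,-0.05,0],
  [0.9,-0.05,0],
], yaw=[0,0,0,0,0,0,0,0,0,0])

```text
clock: 22.3
ee_pos: [0.4425, -0.052, 0.188]
tool_rot: [-2.421, -1.999, 0.004]
contact_force: [0.9, -0.0, -2.1]
opening: 0.0631
```

>>> jog_arm([
  [0.9,-0.05,0],
  [0.9,-0.05,0],
  [0.9,-0.05,0],
  [0.9,-0.05,0],
  [0.8,-0.04,0],
  [0.6,-0.03,0],
  [0.4,0,0],
  [0.2,0,0],
  [0,0,0],
  [0,0,0],
], yaw=[0,0,0,0,0,0,0,0,0,0])

```text
clock: 23.13
ee_pos: [0.4674, 0.1115, 0.1888]
tool_rot: [2.424, 1.998, -0.002]
contact_force: [-0.4, -0.2, -2.3]
opening: 0.063
```

```bash
python3 plan.py x=.468 y=.112 z=.0675;  python3 - <<'E'
from h import *
cloud('scene','s6');cloud('top','t6')
E
```

```text
t 23.13 pos [0.4674 0.1115 0.1888] tilt [-0.001 -0.001 -1.   ] tooly deg -10.99 open 0.063 F [-0.4 -0.2 -2.3]
slide units total [0.025 0.022 4.044]
```

View pics/s6.png

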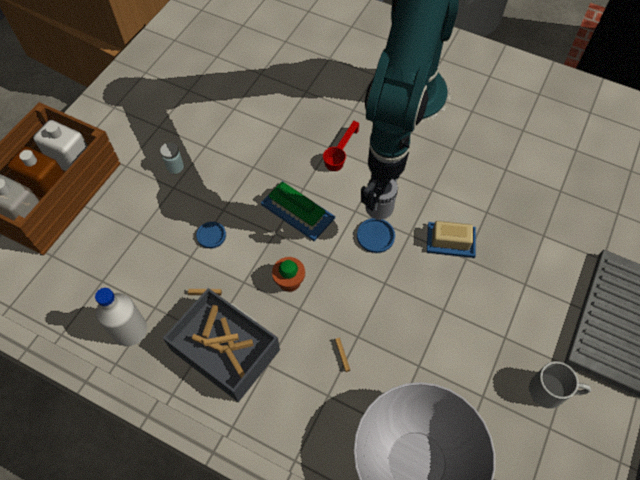

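The canister is held upright above the large saucer at (376,235). Lowering it.

>>> jog_arm([
  [0.02,0.02,0.5],
  [0,0,0.6],
  [0,0,0.6],
  [0,0,0.6],
  [0,0,0.6],
  [0,0,0.5],
  [0,0,0.3],
  [0,0,0.2],
  [0,0,0.1],
  [0,0,0],
], yaw=[0,0,0,0,0,0,0,0,0,0])

```text
clock: 24.07
ee_pos: [0.4687, 0.1125, 0.0693]
tool_rot: [2.424, 1.998, -0.0]
contact_force: [0.7, 0.3, -2.2]
opening: 0.0634
```

>>> jog_arm([
  [0,0,0.02],
  [0,0,0.02],
  [0,0,0],
  [0,0,0],
], yaw=[0,0,0,0])

```text
clock: 24.4
ee_pos: [0.4688, 0.113, 0.0686]
tool_rot: [2.423, 1.999, 0.001]
contact_force: [-0.7, -0.4, -0.9]
opening: 0.063
```

>>> jog_arm([
  [0,0,0.03],
  [0,0,0],
  [0,0,0],
], yaw=[0,0,0])

```text
clock: 24.65
ee_pos: [0.4685, 0.1129, 0.0673]
tool_rot: [-2.423, -1.999, -0.0]
contact_force: [0.7, 0.8, -1.0]
opening: 0.0629
```

>>> jog_arm([
  [0,0,0.03],
  [0,0,0.02],
  [0,0,0],
  [0,0,0],
], yaw=[0,0,0,0])

```text
clock: 24.98
ee_pos: [0.4685, 0.1128, 0.0657]
tool_rot: [-2.423, -1.999, 0.0]
contact_force: [0.0, 0.1, -1.3]
opening: 0.0632
```

>>> jog_arm([
  [0,0,0.02],
  [0,0,0],
  [0,0,0],
], yaw=[0,0,0])

```text
clock: 25.23
ee_pos: [0.4686, 0.1129, 0.0655]
tool_rot: [-2.423, -1.999, -0.0]
contact_force: [-1.5, 0.1, 4.4]
opening: 0.0629
```

>>> jog_arm([
  [0,0,0],
  [0,0,0],
  [0,0,0],
  [0,0,0],
  [0,0,0],
  [0,0,0],
], yaw=[0,0,0,0,0,0], grip=1)

```text
clock: 25.73
ee_pos: [0.4686, 0.1128, 0.0652]
tool_rot: [2.423, 1.999, 0.0]
contact_force: [-0.6, -0.3, 0.2]
opening: 0.0856
```

>>> jog_arm([
  [0,0,-0.2],
  [0,0,-0.4],
  [0,0,-0.6],
  [0,0,-0.9],
  [0,0,-0.9],
  [0,0,-0.9],
  [0,0,-0.4],
  [0,0,0],
], yaw=[0,0,0,0,0,0,0,0])

```text
clock: 26.4
ee_pos: [0.4703, 0.1134, 0.1975]
tool_rot: [2.422, 1.998, 0.01]
contact_force: [1.1, 0.5, -0.6]
opening: 0.0856
```

```bash
python3 plan.py x=.5167 y=-.4285 z=.19
```

```text
t 26.4 pos [0.4703 0.1134 0.1975] tilt [ 0.006  0.003 -1.   ] tooly deg -10.96 open 0.0856 F [ 1.1  0.5 -0.6]
slide units total [-17.439   4.951   0.205]
```

>>> jog_arm([
  [-0.87,0.25,0],
  [-0.87,0.25,0],
  [-0.87,0.25,0],
  [-0.87,0.25,0],
  [-0.87,0.25,0],
  [-0.87,0.25,0],
  [-0.87,0.25,0],
  [-0.87,0.25,0],
  [-0.87,0.25,0],
  [-0.87,0.25,0],
], yaw=[0,0,0,0,0,0,0,0,0,0])

```text
clock: 27.23
ee_pos: [0.492, -0.1588, 0.1935]
tool_rot: [-2.423, -1.999, 0.001]
contact_force: [1.1, -0.0, -0.4]
opening: 0.0853
```

>>> jog_arm([
  [-0.87,0.25,0],
  [-0.87,0.25,0],
  [-0.87,0.25,0],
  [-0.87,0.25,0],
  [-0.87,0.25,0],
  [-0.87,0.25,0],
  [-0.87,0.25,0],
  [-0.87,0.25,0],
  [-0.87,0.25,0],
  [-0.87,0.25,0],
], yaw=[0,0,0,0,0,0,0,0,0,0])

```text
clock: 28.07
ee_pos: [0.5161, -0.429, 0.193]
tool_rot: [-2.422, -1.998, 0.001]
contact_force: [-0.0, 0.3, -1.5]
opening: 0.0851
```

>>> jog_arm([
  [0,0,0],
  [0,0,0],
  [0,0,0],
  [0,0,0],
], yaw=[0,0,0,0])

```text
clock: 28.4
ee_pos: [0.5169, -0.4264, 0.1935]
tool_rot: [-2.421, -2.0, -0.001]
contact_force: [0.1, -0.0, 0.9]
opening: 0.0852
```

```bash
python3 plan.py x=.5167 y=-.4285 z=.052;  python3 - <<'E'
from h import *
cloud('scene','s7');cloud('top','t7')
E
python3 meas.py s7 t7|grep -E "obj"
```

```text
t 28.4 pos [ 0.5169 -0.4264  0.1935] tilt [-0.001  0.002 -1.   ] tooly deg -10.87 open 0.0852 F [ 0.1 -0.   0.9]
slide units total [-0.078  0.012  4.718]
obj [337. 152.] 321 [107  15  11] ztop 0.0402 [303.5 -78.2] [ 57.1 101.8] 16.2 all [303.4 -78.5] [ 58.4 101.9] 14.9
obj [171. 156.] 442 [116 120 114] ztop 0.0799 [ 516.4 -430.7] [42.4 46. ] 54.7 all [ 518.6 -428.9] [44.5 46.6] 76.2
obj [297. 204.] 1193 [12 63 24] ztop 0.08 [492.9 -89.9] [24.6 98.2] 78.7 all [493.6 -90. ] [ 54.4 141.1] 79.1
obj [377. 225.] 914 [71 71 72] ztop 0.0939 [470.6 111.7] [62.9 63.9] 126.4 all [470.6 111.4] [64.3 66.8] 179.0
obj [453. 234.] 946 [131 115  78] ztop 0.0539 [401.2 275.9] [54.8 87.5] 109.5 all [399.6 275.6] [57.8 89.2] 110.9
obj [289. 273.] 858 [79 61 28] ztop 0.0854 [669.  -14.7] [31.9 35. ] 66.9 all [667.9 -15. ] [72.2 75.1] 18.3
obj [234. 321.] 2276 [53 51 48] ztop 0.0826 [831.7 -53.1] [ 59.8 192.9] 82.8 all [830.2 -52.7] [ 59.7 193.7] 83.8
obj [440. 414.] 4341 [87 86 85] ztop 0.1106 [806.2 388.2] [ 69.1 219.5] 95.1 all [810.6 390.9] [ 78.6 218.1] 90.0
obj [138. 122.] 1191 [71 71 71] ztop 0.112
[... 159 characters left out ...]
 -50.8] [ 61.3 191.1] 83.3
obj [319. 184.] 746 [82 71 47] ztop 0.0847 [667.2 -13.6] [34.4 35.6] 14.3 all [666.3 -13.3] [71.8 73.1] 134.8
obj [492. 247.] 396 [109 112 109] ztop 0.0796 [ 515.6 -427.7] [41.9 42.8] 104.6 all [ 515.8 -427.7] [43.  43.1] 30.4
obj [350. 258.] 1297 [37 78 47] ztop 0.0801 [490.2 -87.8] [23.5 99.2] 78.8 all [490.5 -88.1] [ 54.3 140.3] 79.1
obj [265. 266.] 634 [84 86 87] ztop 0.0943 [467.8 112.7] [61.9 62. ] 45.4 all [467.9 113. ] [62.3 63. ] 89.6
obj [197. 296.] 854 [122 114  89] ztop 0.0544 [396.9 277.4] [49.9 88.8] 110.8 all [397.6 278.1] [52.1 90.8] 110.0
obj [343. 339.] 312 [106  48  43] ztop 0.0397 [302.5 -76.8] [58.2 96.6] 17.3 all [302.5 -76.8] [58.2 96.6] 17.3
```

View pics/s7.png

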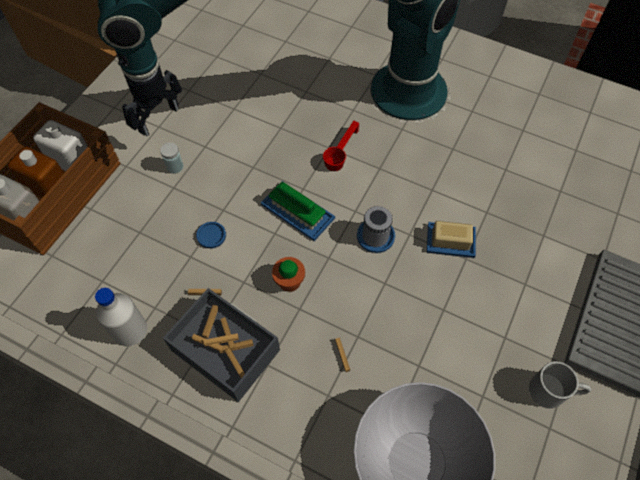

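The canister stands in its saucer at (377,230). Next is the jar at (171,158).

>>> jog_arm([
  [-0.06,0,0.4],
  [0,0,0.6],
  [0,0,0.6],
  [0,0,0.6],
  [0,0,0.6],
  [0,0,0.6],
  [0,0,0.6],
  [0,0,0.5],
  [0,0,0.2],
  [0,0,0],
], yaw=[0,0,0,0,0,0,0,0,0,0])

```text
clock: 29.33
ee_pos: [0.5154, -0.4289, 0.0511]
tool_rot: [-2.421, -1.997, 0.001]
contact_force: [-0.3, -0.0, 0.3]
opening: 0.0854
```

>>> jog_arm([
  [0,0,0],
  [0,0,0],
  [0,0,0],
  [0,0,0],
  [0,0,0],
  [0,0,0],
  [0,0,0],
  [0,0,0],
  [0,0,0],
  [0,0,0],
], yaw=[0,0,0,0,0,0,0,0,0,0], grip=-1)

```text
clock: 30.17
ee_pos: [0.5169, -0.4305, 0.0546]
tool_rot: [2.422, 1.998, 0.001]
contact_force: [-0.1, 0.5, 5.9]
opening: 0.043
```

```bash
python3 plan.py x=.646 y=-.2405 z=.16
```

```text
t 30.17 pos [ 0.5169 -0.4305  0.0546] tilt [ 0.002 -0.001 -1.   ] tooly deg -10.96 open 0.043 F [-0.1  0.5  5.9]
slide units total [ 7.034  3.027 -3.513]
```

>>> jog_arm([
  [0,0,-0.3],
  [0,0,-0.6],
  [0,0,-0.8],
  [0,0,-0.8],
  [0,0,-0.6],
  [0,0,-0.4],
  [0,0,0],
], yaw=[0,0,0,0,0,0,0])

```text
clock: 30.75
ee_pos: [0.5172, -0.4309, 0.1613]
tool_rot: [2.42, 1.996, 0.002]
contact_force: [-0.3, 0.0, -1.4]
opening: 0.0429
```

>>> jog_arm([
  [0.3,0.13,0],
  [0.6,0.26,0],
  [0.8,0.34,0],
  [0.9,0.39,0],
  [0.9,0.39,0],
  [0.9,0.39,0],
  [0.9,0.39,0],
  [0.8,0.34,0],
  [0.6,0.26,0],
  [0.3,0.13,0],
], yaw=[0,0,0,0,0,0,0,0,0,0])

```text
clock: 31.58
ee_pos: [0.6465, -0.2354, 0.1557]
tool_rot: [-2.415, -2.003, -0.0]
contact_force: [0.8, 0.1, -1.6]
opening: 0.0433
```

>>> jog_arm([
  [0,0,0],
  [0,0,0],
  [0,0,0],
  [0,0,0],
], yaw=[0,0,0,0])

```text
clock: 31.92
ee_pos: [0.6438, -0.2432, 0.1581]
tool_rot: [2.426, 1.995, -0.002]
contact_force: [0.5, 0.2, -1.0]
opening: 0.0427
```

```bash
python3 plan.py x=.646 y=-.242 z=.0606;  python3 - <<'E'
from h import *
cloud('scene','s8');cloud('top','t8')
E
```

```text
t 31.92 pos [ 0.6438 -0.2432  0.1581] tilt [-0.001 -0.001 -1.   ] tooly deg -11.14 open 0.0427 F [ 0.5  0.2 -1. ]
slide units total [0.057 0.067 3.251]
```

View pics/s8.png

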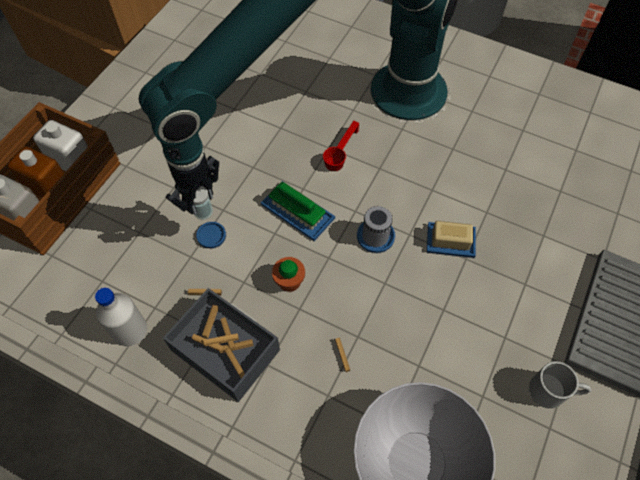

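The jar is upright above the small saucer at (211,235).

>>> jog_arm([
  [0.05,0.06,0.3],
  [0,0,0.5],
  [0,0,0.5],
  [0,0,0.5],
  [0,0,0.5],
  [0,0,0.4],
  [0,0,0.3],
  [0,0,0.2],
  [0,0,0],
  [0,0,0],
], yaw=[0,0,0,0,0,0,0,0,0,0])

```text
clock: 32.85
ee_pos: [0.6473, -0.24, 0.0621]
tool_rot: [2.423, 1.999, -0.0]
contact_force: [-0.2, 0.0, -1.9]
opening: 0.0428
```

>>> jog_arm([
  [0,0,0.03],
  [0,0,0.03],
  [0,0,0],
  [0,0,0],
], yaw=[0,0,0,0])

```text
clock: 33.18
ee_pos: [0.6474, -0.2398, 0.0609]
tool_rot: [2.423, 1.999, 0.001]
contact_force: [-0.2, 0.1, -1.2]
opening: 0.043
```

>>> jog_arm([
  [-0.08,-0.03,0.03],
  [0,0,0.02],
  [0,0,0],
  [0,0,0],
], yaw=[0,0,0,0])

```text
clock: 33.52
ee_pos: [0.6457, -0.2421, 0.0589]
tool_rot: [-2.424, -1.999, 0.0]
contact_force: [-0.4, 1.6, -1.4]
opening: 0.0428
```

>>> jog_arm([
  [0,0,0.03],
  [0,0,0],
  [0,0,0],
], yaw=[0,0,0])

```text
clock: 33.77
ee_pos: [0.6459, -0.2421, 0.0586]
tool_rot: [2.423, 1.999, 0.0]
contact_force: [-2.6, 1.4, 5.1]
opening: 0.043
```

Contact at the expected height.

>>> jog_arm([
  [0,0,0],
  [0,0,0],
  [0,0,0],
  [0,0,0],
  [0,0,0],
  [0,0,0],
], yaw=[0,0,0,0,0,0], grip=1)

```text
clock: 34.27
ee_pos: [0.6458, -0.242, 0.0579]
tool_rot: [2.423, 1.999, -0.0]
contact_force: [0.6, -0.9, 0.1]
opening: 0.0852
```

>>> jog_arm([
  [0,0,-0.2],
  [0,0,-0.4],
  [0,0,-0.6],
  [0,0,-0.9],
  [0,0,-0.9],
  [0,0,-0.9],
  [0,0,-0.4],
  [0,0,0],
], yaw=[0,0,0,0,0,0,0,0])

```text
clock: 34.93
ee_pos: [0.6477, -0.243, 0.1916]
tool_rot: [2.419, 1.995, 0.007]
contact_force: [0.8, 0.2, -0.2]
opening: 0.0854
```

>>> jog_arm([
  [-0.8,0,0],
  [-0.8,0,0],
  [-0.8,0,0],
  [-0.8,0,0],
  [-0.8,0,0],
  [-0.4,0,0],
  [0,0,0],
  [0,0,0],
  [0,0,0],
  [0,0,0],
], yaw=[0,0,0,0,0,0,0,0,0,0])

```text
clock: 35.77
ee_pos: [0.6218, -0.3691, 0.1866]
tool_rot: [-2.42, -2.002, -0.002]
contact_force: [-0.7, -0.1, 0.4]
opening: 0.0855
```

```bash
python3 plan.py;  python3 - <<'E'
from h import *
cloud('scene','s9');cloud('top','t9')
E
python3 meas.py s9 t9|grep -E "obj"
```

```text
t 35.77 pos [ 0.6218 -0.3691  0.1866] tilt [ 0.     0.002 -1.   ] tooly deg -10.79 open 0.0855 F [-0.7 -0.1  0.4]
slide units total [0. 0. 0.]
obj [337. 152.] 316 [109  15  12] ztop 0.0402 [304.5 -78. ] [ 57.3 100.2] 16.2 all [304.4 -78.1] [ 57.3 100.6] 16.2
obj [297. 204.] 1198 [12 65 25] ztop 0.0805 [493.6 -88.3] [25.1 99.4] 78.3 all [493.6 -89.1] [ 56.7 141.7] 78.8
obj [377. 225.] 915 [72 72 73] ztop 0.0943 [470.4 111.7] [63.7 63.9] 50.8 all [470.2 111.9] [64.  67.1] 0.9
obj [207. 225.] 492 [117 123 118] ztop 0.0837 [ 647.5 -241.4] [41.7 45.8] 64.1 all [ 648.  -241.3] [43.7 44.9] 73.9
obj [453. 235.] 951 [133 117  79] ztop 0.0542 [400.6 276.2] [54.  86.6] 109.7 all [399.9 275.4] [57.8 89.5] 111.7
obj [289. 273.] 859 [80 63 29] ztop 0.0845 [669.4 -14.3] [32.7 34.1] 51.8 all [668.7 -14.8] [73.5 74.5] 9.6
obj [234. 321.] 2265 [54 53 49] ztop 0.0827 [831.  -52.8] [ 59.2 193.6] 83.4 all [828.7 -52.3] [ 59.1 194.1] 84.9
obj [440. 414.] 4323 [89 87 87] ztop 0.1108 [806.6 388.5] [ 69.8 219.4] 94.5 all [810.7 390.9] [ 78.6 218.1] 90.0
obj [138. 122.] 1185 [76 76 77] ztop 0.1123 [803.6 386.9] [ 63.8 217.5] 96.9 all [810.4 391.2] [ 78.9 216.9] 89.9
obj [338. 121.] 1732 [70 69 66] ztop 0.0823 [819.3 -51. ] [ 59.2 195.4] 90.0 all [829.6 -50.7] [ 61.3 191.8] 83.7
obj [319. 184.] 744 [87 76 51] ztop 0.0849 [666.4 -13.7] [32.  33.8] 136.1 all [666.1 -13.3] [72.  72.4] 132.2
obj [413. 193.] 359 [118 122 120] ztop 0.0834 [ 645.  -239.3] [40.8 41.9] 90.8 all [ 644.6 -239.5] [42.1 42.7] 175.8
obj [350. 258.] 1298 [39 84 51] ztop 0.0798 [490.2 -87.8] [23.9 99.3] 79.5 all [490.5 -88.1] [ 54.3 140.2] 79.1
obj [265. 266.] 635 [89 92 93] ztop 0.0942 [467.9 112.7] [62.3 62.6] 90.1 all [468.1 113.4] [63.7 64.9] 123.6
obj [197. 296.] 864 [129 121  96] ztop 0.0541 [397.4 278.1] [51.5 89.1] 110.4 all [396.3 281.3] [52.  97.9] 110.1
```

View pics/s9.png

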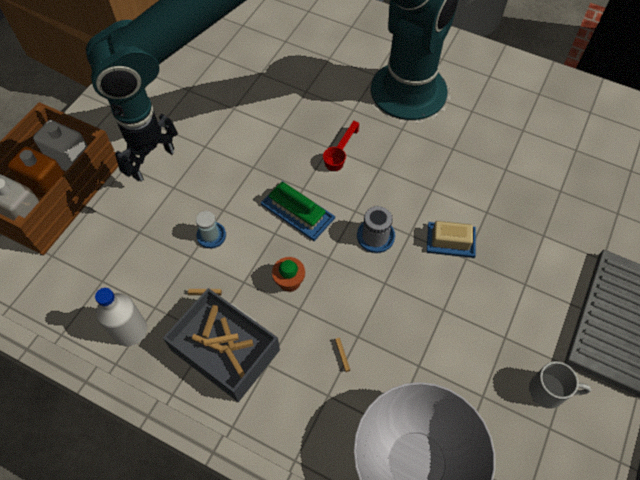

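View pics/t9.png

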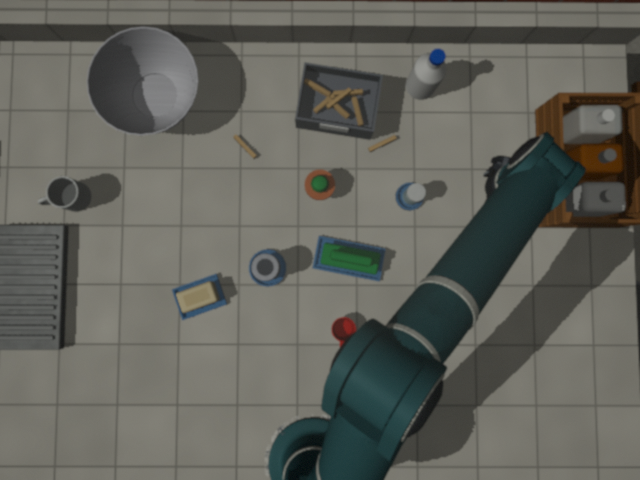

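All four things sit in their holders: jar at (207,228), brush at (297,208), canister at (377,230) and soap at (453,237) in the scene view. Each is centred within about 2 mm, with its top at its own height plus the holder floor. The pot hasn't moved, and the gripper is clear and still.

```bash
python3 -c "
from plant import robot
print(abs(robot.read_state()['joint_vel']).max(), robot.close_job())"
```

```text
the job is handed in; nothing more can be done
0.008211285384197683 None
```

I put the soap, brush, canister and jar into their own holders and handed the job in at about 36 s of the 112 s allowed. Each was lowered until the wrist force showed contact, then released.

- **Position:** in the last pictures from both cameras, each thing is about 2 mm from its holder's centre.
- **Seating and alignment:** every top rose by 4 to 5 mm from where it started, which matches the holder floors. The brush and soap line up with their trays to within about 1°.
- **Pot:** it has not moved, within the measurement error of about 1 mm.
- **Arm:** the open gripper was clear of everything and at rest when I handed in.
- **Disagreements:** the two cameras differ by 2 to 3 mm, close to the calibration limit, so I averaged them.
- **Soap contact:** the soap was pressed down with up to 33 N, more than the others, before I eased off and released. It showed no shift.

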